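# Close up the book rack

### The job

Straighten the books in the rack: with your fingertips push the sliding bookend from outside along its rails towards the books, past any earlier clicks, until its catch drops into the last notch and all four books stand upright in the row. Only push it - do not pinch the bookend or reach round to its inner face, do not lift any book, and leave the mug, bottle and glasses case where they are.

Things in the scene. Friction and masses are not known exactly. Their poses are not given: they have to be found in the camera images.
- rack: White steel book rack fixed to the desk: a 178 x 400 mm tray, floor 5 mm above the desk, with a rail 20 mm wide, 16 mm high along each long edge. Origin: centre of the tray on the desk; x across (away from the robot at yaw 0), y along the rails towards the fixed end, z up. The fixed end is an upright plate 180 mm high, its inner face at y = +175 mm; the books stand on the tray against it.
- end_face (a point): Middle of the fixed end's inner face, 90 mm above the desk (axes as rack). The four books together are 112 mm thick, so with the bookend in the last notch they have 8 mm to spare; 8 mm farther they jam it.
- bookend (a joint): Place of the sliding bookend in m, growing towards the fixed end (rack +y), 0 to 0.200; gap between its cork face and the fixed end = 0.300 - value. Starts at 0.015 to 0.135. Notches at 0, 0.060, 0.120 and 0.180 (the last). Sliding takes 1 to 2 N, the leaning book adds up to 6 N, leaving a notch takes about 12 N. Let go within 3 mm of a notch, it centres itself.
- push_face (a point): Point on the outer (rack -y) face of the bookend's upright plate, on its middle line, 145 mm above the desk: push here, towards rack +y. Plate 178 mm wide, 20 to 185 mm above the desk, 7 mm thick with its cork. Outside it, low down: two shoes on the rails (x = +-79 mm, 47 mm outwards; catch head to 64 mm high) and two braces (x = +-66 mm, to 100 mm high). The face is clear above 100 mm.
- pad_face (a point): Cork lining on the inner (book side) face of the sliding bookend, moving with it: 128 mm wide, 10 to 181 mm above the desk. The point is the middle of its book-side face; axes as rack. Fingers do not belong on this side.
- catch (a joint): Height in m of the bookend's spring catch, a black-headed plunger (head 17 mm across) on the far (rack +x) shoe, 30 mm outwards of the cork face: about 0 while it rides on the rail's top, about -0.004 when it has dropped into a notch.
- last_notch (a point): Middle of the last of the four notches (nearest the fixed end) in the top of the far (rack +x) rail, 16 mm above the desk: a V across the rail, 12 mm wide and 6 mm deep. It lies 150 mm from the fixed end's inner face; the catch is over it when the cork face is 120 mm from the fixed end.
- book_a_mid (a point): Centre of book a, a dark grey hardback 162 mm tall, 30 mm thick (along the rack's y) and 128 mm deep, about 0.4 kg, loose: standing against the fixed end. Its z axis runs up the book.
- book_b_mid (a point): Centre of book b, a beige hardback 156 mm tall, 24 mm thick (along the rack's y) and 128 mm deep, about 0.4 kg, loose: standing next to book a. Its z axis runs up the book.
- book_c_mid (a point): Centre of book c, a maroon hardback 166 mm tall, 28 mm thick (along the rack's y) and 128 mm deep, about 0.4 kg, loose: standing next to book b. Its z axis runs up the book.
- book_d_mid (a point): Centre of book d, a cream hardback 150 mm tall, 30 mm thick (along the rack's y) and 128 mm deep, about 0.4 kg, loose: the outermost book, nearest the sliding bookend, which at the start leans about 14 degrees towards the fixed end, its top against book c and its foot out in the tray; its outer bottom edge is then about 148 mm from the fixed end's inner face. Its z axis runs up the book.
- mug_mid (a point): White mug, 76 mm across, 90 mm high, loose on the desk on the robot's side of the rack; the point is at its middle, half-way up. To be left alone.
- bottle_mid (a point): Plain plastic drinks bottle, 62 mm across, 190 mm high, loose on the desk beyond the rack; the point is at its middle, half-way up. To be left alone.
- case_mid (a point): Black glasses case, 60 x 155 x 34 mm, lying loose on the desk beyond the rack; the point is at its centre. To be left alone.
There are look-alikes about, which are no part of the job. What is shaped like the part that bears book_c_mid but purple is not meant.

How it is judged:
By the outcome, as a careful person would: the job done as asked, in the order asked, and still so for the second after the job is handed in, with the robot touching nothing.
It also fails if it takes over 45 s, if anything falls off the work surface, if the arm or the gripper's body presses on something with over 40 N, if the wrist force passes 120 N, or if a joint passes its speed limit or range.

### The arm

A 6-joint arm with a two-finger parallel gripper is mounted at the origin on the work surface. World frame = base frame: x ahead of the robot, y to its left, z up, the work surface at z = 0. Lengths are in m, angles in rad, forces in N, time in s.
With the tool pointing down it reaches from about 0.35 to 1 m from the base axis. Payload 7.1 kg.
Tool frame: the origin (TCP) lies at the centre of the arm's flange, where the gripper is bolted on; the fingertips stand 173 mm ahead of it and the grasp point (between the pads) lies 155 mm ahead of it; z points along the fingers, y is the line along which they close (so a half turn about z gives the same grasp; the last joint's range is limited). The gripper opens to 85 mm and grips with 20 to 120 N. Pads are 22 mm wide; open, the fingers measure 114 mm over their backs; the gripper's body (76 mm by 85 mm) begins 54 mm behind the grasp point. The pads swing forward as they close: fully open they stand 13 mm farther back than shut.
Start: joints at [1.095, 0.423, 1.63, -0, 1.089, -0.019], TCP at [0.276, 0.561, 0.405] pointing down, gripper open.
Joint ranges: [-3, 3], [-0.9, 2.11], [0.09, 2.58], [-1.31, 4.45], [0.11, 2.69], [-2.54, 2.54]. Speed limits (rad/s): [2.39, 2.39, 3.01, 3.14, 3.14, 3.14].

### API

Orientations are given as a rotation vector (axis times angle).
In Python, from station import robot gives the robot as it stands. The module is installed in compiled form; this text tells all that it offers.
- The arm moves only by the tool jog_arm, never from a script. Its argument "rows" is a list of rows, each a list of 3 entries, a list of its own where there are three numbers: the gripper command: -1 is shut, 1 is fully open, values between are in proportion, then the shift along the tool's x, y, z in m, then the turn, a rotation vector about the tool's x, y, z in rad. A call has exactly 10 rows; each row shifts and turns the commanded pose from where the row before left it, along the tool's axes as they then stand; what a row does not reach is not made up. A row lasts 1/8 s, in which the tool goes at most 62.5 mm and 10.7 degrees, less where a joint would pass 70% of its speed; a pose out of reach is approached as far as the arm can. A call is refused whole if a number of a shift passes 0.0625 or a number of a turn 0.188, either way. A call with a gripper value outside its range is refused whole. The fingers move at their own pace and stop on an object; "newtons" is the grip in N (left out, the last holds). Time passes only in rows, so rows that do not move let the fingers close, or fill a call up. It gives the time, the measured TCP pose, the force, the opening and the grip force at its end, in the units of the state.
- robot.state(): the state, without advancing time (a new reading comes with each control period).
- robot.snapshot(name): name is "side" or "top" or "wrist"; returns the picture (400x640x3 uint8, red, green, blue); there is no depth.
- robot.calibration(name): a dict with "fx", "fy", "cx", "cy" (pixels), "rvec" (rotation vector, rad) and "tvec" (3), from world to camera coordinates, as OpenCV has them. Camera axes: x right, y down, z forward; pixel columns grow to the right and rows downward; lengths in m; the calibration is good to about 2 mm. A picture is of the moment at which its call begins: read the wrist's pose just before it. calibration takes no time and is no camera call; for the wrist camera it gives the pose at the moment of the call.
- robot.job_done(): hands the job in; it is judged then, once.
The state is a dict: "t": time; "joint_positions": joint angles; "qd": joint speeds; "effort": joint torques, N m; "ee_pos": TCP position; "tcp_rot": TCP orientation; "force": force on the tool from outside, world axes, zero at the start; "moment": the same for the moment, N m; "finger_gap": finger opening in m; "finger_force": force on a finger pad.
Only numpy, scipy, OpenCV 4.12 (cv2) and the standard library are available. Lean on these libraries where they do the work, as an engineer would, in place of code of your own. Each camera call takes 0.05 s, during which the arm holds its last target. There are 200 camera calls.

## Working session

There is one attempt and no reset: what is moved stays moved. The work goes in short steps, Python scripts to look and compute and a tool call to move; the robot and the scene stay as the last step left them, time stands still between calls to the robot, and variables do not carry over. Pictures are saved under pics/ and viewed, at most 10 in all, crops included, and the job is handed in when it is done.

Besides the shell and the picture viewer there is one more tool, called after "Request:" by a JSON object that holds its "api" and its "payload", one argument or row to a line. jog_arm: Moves the arm, as the interface text tells. Its arguments: {"type":"object","properties":{"rows":{"type":"array"},"newtons":{"type":"number"}},"required":["rows"]}

```bash
mkdir -p pics; python3 - <<'E'
from station import robot
import cv2
for n in ("side","top"):
    c=robot.calibration(n);print(n,c)
    cv2.imwrite(f"pics/{n}0.png",robot.snapshot(n)[:,:,::-1])
print(robot.state())
E
```

```text
side {'fx': 403.87768553851004, 'fy': 403.87768553851004, 'cx': 322.5736691809375, 'cy': 200.3201862479455, 'rvec': array([ 1.96630275, -0.82784738,  0.50587465]), 'tvec': array([-0.3462523 ,  0.34170646,  0.51777704])}
top {'fx': 366.75178369935503, 'fy': 366.75178369935503, 'cx': 316.4392711090182, 'cy': 198.2635813402217, 'rvec': array([ 2.21492612, -2.16266708,  0.14461859]), 'tvec': array([0.07650219, 0.62326041, 0.94240114])}
{'t': 0.1, 'joint_positions': array([ 1.09502625e+00,  4.23820338e-01,  1.63063443e+00,  1.90953335e-05,
        1.08861398e+00, -1.90169106e-02]), 'qd': array([ 0.00044879, -0.00144876, -0.00156993,  0.00208724,  0.00122272,
        0.00046202]), 'effort': array([ 3.87435221e-04, -5.58426583e+01, -2.82447928e+01, -2.46224681e-05,
        3.06711299e-03, -1.80929490e-06]), 'ee_pos': array([0.27551321, 0.56070737, 0.40398014]), 'tcp_rot': array([-7.11173598e-01, -3.05964990e+00,  2.24126614e-03]), 'force': array([0.02023735, 0.6213029 , 0.11863213]), 'moment': array([-0.00739054, -0.01463373, -0.0139044 ]), 'finger_force': 0.0, 'finger_gap': 0.0853506241458105}
```

View pics/side0.png

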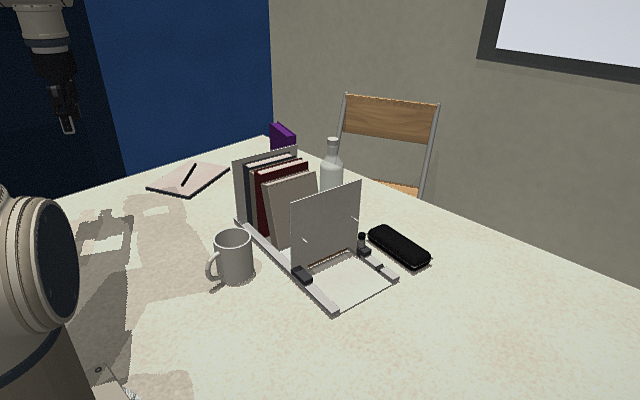

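View pics/top0.png

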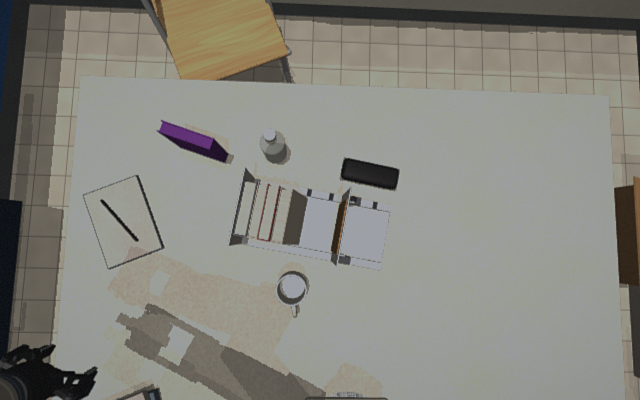

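The side view shows the rack with its maroon book c at about (280,200), the bookend plate from (290,205) to (362,180), the mug at (235,257), the case at (400,245) and the bottle at (331,165). In the top view the fixed end is at about (243,210), the bookend at about (343,228) and the mug at (292,288). There are two candidates for book c: maroon in the rack at top (268,212), and purple on the desk at top (195,140). The maroon one is meant, because it stands in the rack next to the beige book. I'll enlarge to confirm and pick out corners.

```bash
python3 - <<'E'
import cv2,numpy as np
a=cv2.imread("pics/top0.png")[155:285,220:410]
cv2.imwrite("pics/c1.png",cv2.resize(a,None,fx=4,fy=4,interpolation=cv2.INTER_CUBIC))
b=cv2.imread("pics/side0.png")[140:320,220:430]
cv2.imwrite("pics/c2.png",cv2.resize(b,None,fx=3.3,fy=3.3,interpolation=cv2.INTER_CUBIC))
E
```

```text
(no output)
```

View pics/c1.png

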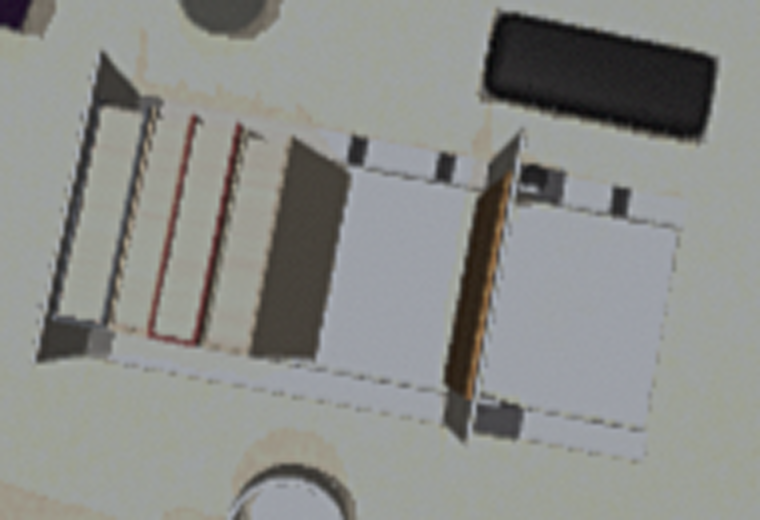

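View pics/c2.png

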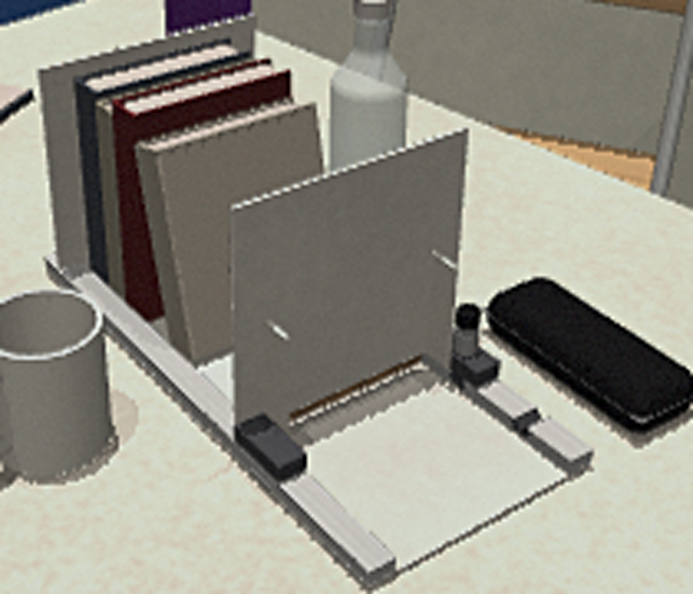

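The crops show maroon book c standing in the rack next to beige book b; the purple one is outside the rack. In the top crop the plate's top edge runs (520,133)–(465,438), the fixed end's top edge (103,55)–(40,360), and the notches are at (357,150), (445,165) and (620,200), with the catch head at (538,178). In the side crop the plate's top corners are (233,207) and (467,130).

```bash
cat > h.py <<'E'
import numpy as np,cv2
from station import robot
def ray(n,p):
    c=robot.calibration(n);R=cv2.Rodrigues(c["rvec"])[0]
    d=R.T@np.array([(p[0]-c["cx"])/c["fx"],(p[1]-c["cy"])/c["fy"],1]);return -R.T@c["tvec"],d
def onz(n,p,z):
    o,d=ray(n,p);return o+d*(z-o[2])/d[2]
T=lambda x,y:(x/4+220-.4,y/4+155-.4)
S=lambda x,y:(x/3.3+220-.35,y/3.3+140-.35)
E
python3 - <<'E'
from h import *
np.set_printoptions(precision=4,suppress=True)
for k,n,p,z in [("plate far",'top',T(520,133),.185),("plate near",'top',T(465,438),.185),("fix far",'top',T(103,55),.18),("fix near",'top',T(40,360),.18),
 ("n1",'top',T(357,150),.014),("n2",'top',T(445,165),.014),("n4",'top',T(620,200),.014),("catchhead",'top',T(538,178),.062),
 ("rail far end",'top',T(682,197),.016),("rail near end",'top',T(640,460),.016),
 ("S plate near",'side',S(233,207),.185),("S plate far",'side',S(467,130),.185),("S rail near end",'side',S(393,565),.016),("S rail far end",'side',S(592,455),.016),("S n4",'side',S(525,417),.016),("S catch",'side',S(468,312),.060)]:
    print(k,onz(n,p,z))
u=onz('top',T(357,150),.014)-onz('top',T(620,200),.014); print(np.linalg.norm(u),np.degrees(np.arctan2(u[1],u[0])))
E
```

```text
plate far [0.6313 0.0233 0.185 ]
plate near [0.4627 0.0512 0.185 ]
fix far [0.6696 0.2569 0.18  ]
fix near [0.5    0.2843 0.18  ]
n1 [0.6388 0.1116 0.014 ]
n2 [0.6302 0.0522 0.014 ]
n4 [ 0.6095 -0.0665  0.014 ]
catchhead [ 0.6183 -0.0041  0.062 ]
rail far end [ 0.6124 -0.1082  0.016 ]
rail near end [ 0.437  -0.0806  0.016 ]
S plate near [0.4603 0.0483 0.185 ]
S plate far [0.6296 0.017  0.185 ]
S rail near end [ 0.4501 -0.0898  0.016 ]
S rail far end [ 0.6065 -0.1158  0.016 ]
S n4 [ 0.6067 -0.064   0.016 ]
S catch [ 0.6212 -0.0016  0.06  ]
0.1805281000545572 80.67095278472331
```

Rack +y points along (0.163, 0.987), yaw −9.4°. The middle of the outer face is at about (0.546, 0.035). The catch is about 0.1165 m short of the last notch, so the bookend is at about 0.063. The 180.5 mm span between notches 0 and 0.180 agrees with the given 180 mm. Next I shut the fingers and go to a point outside the plate, staying high.

Request:
{"api": "jog_arm", "payload": {
  "rows": [
    [-1, [-0.0425, -0.0395, 0], [0, 0, 0]],
    [-1, [-0.0425, -0.0395, 0], [0, 0, 0]],
    [-1, [-0.0425, -0.0395, 0], [0, 0, 0]],
    [-1, [-0.0425, -0.0395, 0], [0, 0, 0]],
    [-1, [-0.0425, -0.0395, 0], [0, 0, 0]],
    [-1, [-0.0425, -0.0395, 0], [0, 0, 0]],
    [-1, [-0.0425, -0.0395, 0], [0, 0, 0]],
    [-1, [-0.0425, -0.0395, 0], [0, 0, 0]],
    [-1, [-0.0425, -0.0395, 0], [0, 0, 0]],
    [-1, [-0.0425, -0.0395, 0], [0, 0, 0]]
  ],
  "newtons": 40
}}

```text
t: 1.35
ee_pos: [0.4831, 0.0171, 0.4047]
tcp_rot: [0.712, 3.06, 0.0]
force: [0.6, 0.2, 0.8]
finger_gap: -0.0003
finger_force: 0.0
```

Request:
{"api": "jog_arm", "payload": {
  "rows": [
    [-1, [-0.0425, -0.0395, 0], [0, 0, 0]],
    [-1, [-0.0425, -0.0395, 0], [0, 0, 0]],
    [-1, [0, 0, 0], [0, 0, 0.183]],
    [-1, [0, 0, 0], [0, 0, 0.183]],
    [-1, [0, 0, 0], [0, 0, 0.183]],
    [-1, [0, 0, 0], [0, 0, 0.183]],
    [-1, [0, 0, 0], [0, 0, 0.183]],
    [-1, [0, 0, 0], [0, 0, 0.183]],
    [-1, [0, 0, 0], [0, 0, 0.183]],
    [-1, [0, 0, 0], [0, 0, 0]]
  ]
}}

```text
t: 2.6
ee_pos: [0.5241, -0.0894, 0.4044]
tcp_rot: [-2.397, -2.03, 0.001]
force: [-0.1, 0.4, 0.0]
finger_gap: -0.0001
finger_force: 0.0
```

Request:
{"api": "jog_arm", "payload": {
  "rows": [
    [-1, [0, 0, 0], [0, 0.175, 0]],
    [-1, [0, 0, 0], [0, 0.175, 0]],
    [-1, [0, 0, 0], [0, 0.174, 0]],
    [-1, [-0.0135, 0, 0.0235], [0, 0, 0]],
    [-1, [-0.0135, 0, 0.0235], [0, 0, 0]],
    [-1, [-0.0135, 0, 0.0235], [0, 0, 0]],
    [-1, [-0.0135, 0, 0.0235], [0, 0, 0]],
    [-1, [0, 0, 0], [0, 0, 0]],
    [-1, [0, 0, 0], [0, 0, 0]],
    [-1, [0, 0, 0], [0, 0, 0]]
  ]
}}

```text
t: 3.85
ee_pos: [0.5248, -0.0893, 0.2975]
tcp_rot: [-2.099, -1.777, -0.565]
force: [0.7, -0.3, -1.1]
finger_gap: -0.0001
finger_force: 0.0
```

```bash
python3 - <<'E'
from h import *
s=robot.state();R=cv2.Rodrigues(s["tcp_rot"])[0];print(s["ee_pos"],s["ee_pos"]+R@[0,0,.173],R[:,0],R[:,2],s["joint_positions"])
a=robot.snapshot("side")[100:340,200:460,::-1];b=robot.snapshot("top")[120:300,200:430,::-1]
a=cv2.resize(a,(433,400));b=cv2.resize(b,(367,287));b=cv2.copyMakeBorder(b,0,113,0,0,cv2.BORDER_CONSTANT)
cv2.imwrite("pics/p1.png",np.hstack([a,b]))
E
```

```text
[ 0.52476509 -0.08925368  0.29751132] [ 0.53945199 -0.00397658  0.14770775] [0.14202074 0.85419435 0.50018209] [ 0.08489538  0.49293123 -0.86591661] [-0.31003667  0.47599042  1.90574168  0.65349183  0.95227812 -0.58360237]
```

View pics/p1.png

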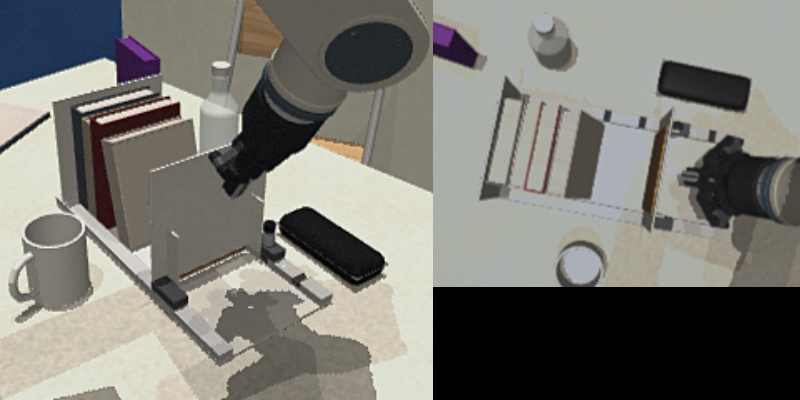

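The picture shows the shut fingertips outside the plate, near its middle and above the braces. Everything else is untouched. Now I approach along the rails.

Request:
{"api": "jog_arm", "payload": {
  "rows": [
    [-1, [0.0035, 0, 0.002], [0, 0, 0]],
    [-1, [0.0035, 0, 0.002], [0, 0, 0]],
    [-1, [0.0035, 0, 0.002], [0, 0, 0]],
    [-1, [0.0035, 0, 0.002], [0, 0, 0]],
    [-1, [0.0035, 0, 0.002], [0, 0, 0]],
    [-1, [0.0035, 0, 0.002], [0, 0, 0]],
    [-1, [0.0035, 0, 0.002], [0, 0, 0]],
    [-1, [0.0035, 0, 0.002], [0, 0, 0]],
    [-1, [0.0035, 0, 0.002], [0, 0, 0]],
    [-1, [0.0035, 0, 0.002], [0, 0, 0]]
  ]
}}

```text
t: 5.2
ee_pos: [0.531, -0.0493, 0.2965]
tcp_rot: [-2.099, -1.775, -0.563]
force: [-2.1, -3.8, 0.4]
finger_gap: -0.0
finger_force: 1.9
```

```bash
cat > m.py <<'E'
from h import *
import sys
s=robot.state();R=cv2.Rodrigues(s["tcp_rot"])[0];print(s["t"],s["ee_pos"]+R@[0,0,.173],s["force"])
a=robot.snapshot("side")[100:340,200:460,::-1];b=robot.snapshot("top")[120:300,200:430,::-1]
a=cv2.resize(a,(433,400));b=cv2.resize(b,(367,287));b=cv2.copyMakeBorder(b,0,113,0,0,cv2.BORDER_CONSTANT)
cv2.imwrite(f"pics/{sys.argv[1]}.png",np.hstack([a,b]))
E
python3 m.py p2
```

```text
5.2 [0.5454058  0.03600158 0.1466391 ] [-2.13755349 -3.80760366  0.36568781]
```

Request:
{"api": "jog_arm", "payload": {
  "rows": [
    [-1, [0.0052, 0, 0.003], [0, 0, 0]],
    [-1, [0.0052, 0, 0.003], [0, 0, 0]],
    [-1, [0.0052, 0, 0.003], [0, 0, 0]],
    [-1, [0.0052, 0, 0.003], [0, 0, 0]],
    [-1, [0.0052, 0, 0.003], [0, 0, 0]],
    [-1, [0.0052, 0, 0.003], [0, 0, 0]],
    [-1, [0.0052, 0, 0.003], [0, 0, 0]],
    [-1, [0.0052, 0, 0.003], [0, 0, 0]],
    [-1, [0.0052, 0, 0.003], [0, 0, 0]],
    [-1, [0.0052, 0, 0.003], [0, 0, 0]]
  ]
}}

```text
t: 6.55
ee_pos: [0.541, 0.01, 0.2966]
tcp_rot: [-2.099, -1.775, -0.563]
force: [-0.6, -4.0, 1.5]
finger_gap: 0.0001
finger_force: 2.3
```

```bash
python3 m.py p3
```

```text
6.55 [0.55539925 0.09531406 0.14677236] [-0.64808511 -3.96799033  1.5132393 ]
```

View pics/p3.png

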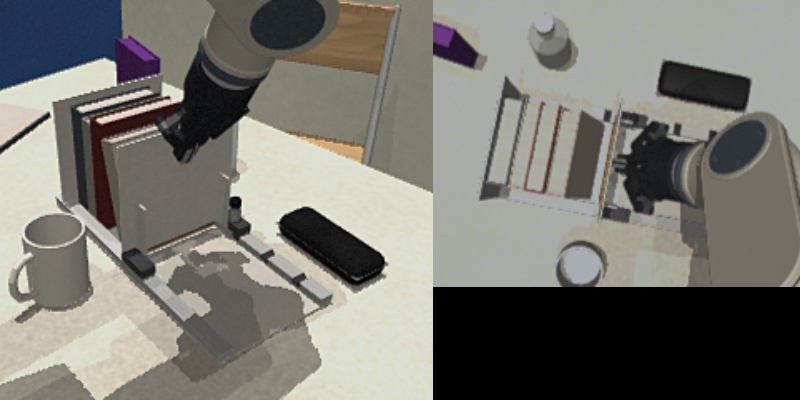

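The plate has moved to near the leaning book's foot, with the plate's top at top-panel (619,95)–(600,218) and the catch head at side-panel (235,203). I'll measure the remaining travel from the catch head, using the same blob in the first picture as reference.

```bash
cat > k.py <<'E'
from h import *
u=np.array([.163,.9866]); n1=np.array([.6388,.1116])
def head(img,c,r=9):
    x,y=map(int,c);g=img[y-r:y+r+1,x-r:x+r+1].max(2).astype(float)
    m=(g<50).astype(np.uint8);n,l,st,ce=cv2.connectedComponentsWithStats(m)
    print(n-1,[(s[4],s[0]+x-r,s[1]+y-r,s[2],s[3]) for s in st[1:]])
    k=1+np.argmin(np.hypot(ce[1:,0]-r,ce[1:,1]-r)-np.sqrt(st[1:,4]));return (x-r+st[k,0]+st[k,2]/2-.5, y-r+st[k,1]+3)
def along(p,z=.062): return onz('side',p,z)[:2]@u
a0=head(cv2.imread("pics/side0.png"),(361.5,235))
if __name__=="__main__":
    im=robot.snapshot("side"); a1=head(im,(341,222))
    print(a0,a1,along(a0),along(a1),n1@u, "moved",along(a1)-along(a0), "left",n1@u-along(a1))
    t=robot.snapshot("top")[:,:,::-1][160:270,265:345]
    s=im[170:260,290:370,::-1]
    cv2.imwrite("pics/q1.png",np.hstack([cv2.resize(t,(400,550),interpolation=2),cv2.resize(s,(400,550),interpolation=2)]))
E
python3 k.py
```

```text
2 [(np.int32(27), np.int32(368), np.int32(230), np.int32(3), np.int32(12)), (np.int32(48), np.int32(358), np.int32(232), np.int32(7), np.int32(8))]
2 [(np.int32(45), np.int32(337), np.int32(218), np.int32(7), np.int32(7)), (np.int32(2), np.int32(343), np.int32(231), np.int32(2), np.int32(1))]
(np.float64(361.0), np.int32(235)) (np.float64(340.0), np.int32(221)) 0.09592951261810767 0.16560346918454102 0.21422896000000002 moved 0.06967395656643335 left 0.048625490815459
```

View pics/q1.png

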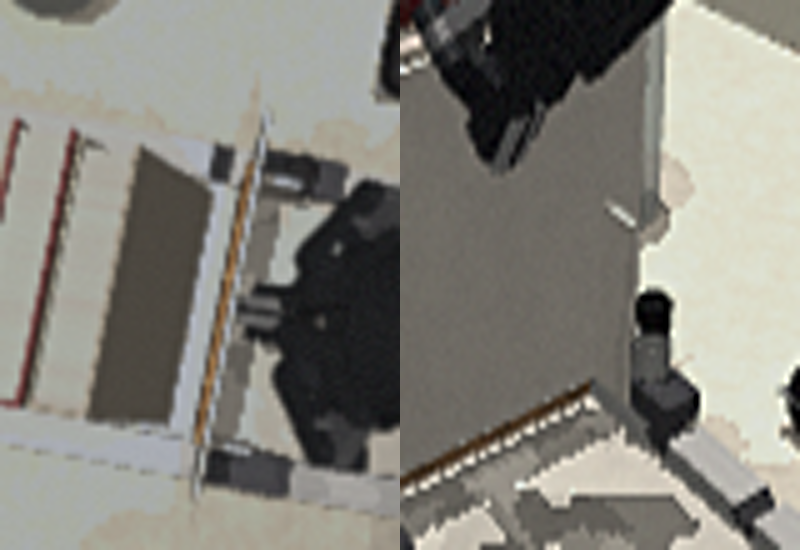

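The plate's top edge, at top-crop (267,110)–(196,495), and the catch head agree: the bookend has moved about 69 mm and has about 48 mm left. I'll push 40 mm more and then remeasure.

Request:
{"api": "jog_arm", "payload": {
  "rows": [
    [-1, [0.0035, 0, 0.002], [0, 0, 0]],
    [-1, [0.0035, 0, 0.002], [0, 0, 0]],
    [-1, [0.0035, 0, 0.002], [0, 0, 0]],
    [-1, [0.0035, 0, 0.002], [0, 0, 0]],
    [-1, [0.0035, 0, 0.002], [0, 0, 0]],
    [-1, [0.0035, 0, 0.002], [0, 0, 0]],
    [-1, [0.0035, 0, 0.002], [0, 0, 0]],
    [-1, [0.0035, 0, 0.002], [0, 0, 0]],
    [-1, [0.0035, 0, 0.002], [0, 0, 0]],
    [-1, [0.0035, 0, 0.002], [0, 0, 0]]
  ]
}}

```text
t: 8.0
ee_pos: [0.5477, 0.05, 0.2967]
tcp_rot: [-2.099, -1.774, -0.563]
force: [0.6, 0.1, -0.5]
finger_gap: -0.0002
finger_force: 0.0
```

```bash
cat > k2.py <<'E'
from k import *
import sys
s=robot.state();R=cv2.Rodrigues(s["tcp_rot"])[0];p=s["ee_pos"]+R@[0,0,.173]
print(s["t"],p,"u",p[:2]@u,s["force"])
im=robot.snapshot("side");a1=head(im,(float(sys.argv[1]),float(sys.argv[2])))
print(a1,"moved",along(a1)-along(a0),"left",n1@u-along(a1))
cv2.imwrite(f"pics/{sys.argv[3]}s.png",im[:,:,::-1]);cv2.imwrite(f"pics/{sys.argv[3]}t.png",robot.snapshot("top")[:,:,::-1])
E
python3 k2.py 330 215 r1
```

```text
2 [(np.int32(27), np.int32(368), np.int32(230), np.int32(3), np.int32(12)), (np.int32(48), np.int32(358), np.int32(232), np.int32(7), np.int32(8))]
8.0 [0.56206124 0.13537773 0.14694111] u 0.2251796464227736 [ 0.59473125  0.12025909 -0.53241436]
3 [(np.int32(42), np.int32(327), np.int32(211), np.int32(7), np.int32(7)), (np.int32(2), np.int32(333), np.int32(223), np.int32(1), np.int32(2)), (np.int32(2), np.int32(326), np.int32(224), np.int32(2), np.int32(1))]
(np.float64(330.0), np.int32(214)) moved 0.10670818867456341 left 0.011591258707328939
```

The force has gone to zero, so the catch may have snapped in. I'll look.

```bash
python3 - <<'E'
from h import *
s=cv2.imread("pics/r1s.png")[140:260,225:365];t=cv2.imread("pics/r1t.png")[160:270,235:335]
cv2.imwrite("pics/v1.png",np.hstack([cv2.resize(s,(420,440),interpolation=2),cv2.resize(t,(380,440),interpolation=2)]))
E
```

```text
(no output)
```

View pics/v1.png

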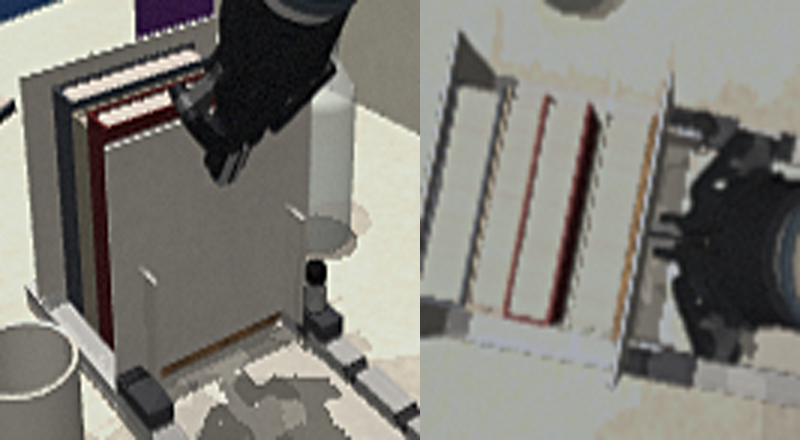

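```bash
python3 - <<'E'
from k import *
print("z-drop left",n1@u-along((330,214),.058), along((340,221),.062))
def mid(f,n): return (onz('top',f,.185)+onz('top',n,.185))[:2]/2
m=[mid(T(520,133),T(465,438)),mid((318.4,182),(304.2,259)),mid((301.3,178.7),(286.8,255.7))]
print([x@u for x in m])
t=[cv2.imread("pics/top0.png"),cv2.imread("pics/r1t.png")]
# fixed plate inner face lower ends: catch position predicted from plate
print("catch from plate (outer-23mm) vs notch:",[n1@u-(x@u-.023) for x in m])
E
```

```text
2 [(np.int32(27), np.int32(368), np.int32(230), np.int32(3), np.int32(12)), (np.int32(48), np.int32(358), np.int32(232), np.int32(7), np.int32(8))]
z-drop left 0.00657185579302369 0.16560346918454102
[np.float64(0.12592368647875782), np.float64(0.1963526711602168), np.float64(0.2350309174700408)]
catch from plate (outer-23mm) vs notch: [np.float64(0.1113052735212422), np.float64(0.040876288839783226), np.float64(0.0021980425299592266)]
```

Book d is upright. The plate edge puts the bookend 2 mm short and the catch head (assuming it has dropped) 6.6 mm short, so it is close but not certain. I'll press on gently and judge by force, since a seated catch resists at up to about 12 N.

Request:
{"api": "jog_arm", "payload": {
  "rows": [
    [-1, [0.0009, 0, 0.0005], [0, 0, 0]],
    [-1, [0.0009, 0, 0.0005], [0, 0, 0]],
    [-1, [0, 0, 0], [0, 0, 0]],
    [-1, [0, 0, 0], [0, 0, 0]],
    [-1, [0, 0, 0], [0, 0, 0]],
    [-1, [0, 0, 0], [0, 0, 0]],
    [-1, [0, 0, 0], [0, 0, 0]],
    [-1, [0, 0, 0], [0, 0, 0]],
    [-1, [0, 0, 0], [0, 0, 0]],
    [-1, [0, 0, 0], [0, 0, 0]]
  ]
}}

```text
t: 9.35
ee_pos: [0.5481, 0.0516, 0.2968]
tcp_rot: [-2.099, -1.775, -0.563]
force: [0.1, -0.3, 0.3]
finger_gap: -0.0
finger_force: 0.0
```

```bash
python3 k2.py 330 215 r2
```

```text
2 [(np.int32(27), np.int32(368), np.int32(230), np.int32(3), np.int32(12)), (np.int32(48), np.int32(358), np.int32(232), np.int32(7), np.int32(8))]
9.35 [0.56245624 0.13693162 0.14701535] u 0.22677710480234398 [ 0.05937961 -0.27879249  0.30452765]
3 [(np.int32(42), np.int32(326), np.int32(211), np.int32(7), np.int32(7)), (np.int32(2), np.int32(332), np.int32(223), np.int32(1), np.int32(2)), (np.int32(1), np.int32(326), np.int32(224), np.int32(1), np.int32(1))]
(np.float64(329.0), np.int32(214)) moved 0.10805714694233207 left 0.010242300439560287
```

Request:
{"api": "jog_arm", "payload": {
  "rows": [
    [-1, [0, 0, 0], [0, 0, 0]],
    [-1, [0, 0, 0], [0, 0, 0]],
    [-1, [0, 0, 0], [0, 0, 0]],
    [-1, [0, 0, 0], [0, 0, 0]],
    [-1, [0, 0, 0], [0, 0, 0]],
    [-1, [0.0005, 0, 0.0003], [0, 0, 0]],
    [-1, [0.0005, 0, 0.0003], [0, 0, 0]],
    [-1, [0.0005, 0, 0.0003], [0, 0, 0]],
    [-1, [0.0005, 0, 0.0003], [0, 0, 0]],
    [-1, [0.0005, 0, 0.0003], [0, 0, 0]]
  ]
}}

```text
t: 10.7
ee_pos: [0.5484, 0.0536, 0.2968]
tcp_rot: [-2.1, -1.776, -0.562]
force: [-3.4, -11.4, 4.5]
finger_gap: 0.0002
finger_force: 6.0
```

```bash
python3 k2.py 330 215 r3
```

```text
2 [(np.int32(27), np.int32(368), np.int32(230), np.int32(3), np.int32(12)), (np.int32(48), np.int32(358), np.int32(232), np.int32(7), np.int32(8))]
10.7 [0.56280841 0.13867644 0.14686967] u 0.22855594683263714 [ -3.43279678 -11.38724393   4.53631211]
4 [(np.int32(43), np.int32(326), np.int32(211), np.int32(7), np.int32(7)), (np.int32(1), np.int32(332), np.int32(220), np.int32(1), np.int32(1)), (np.int32(4), np.int32(331), np.int32(222), np.int32(2), np.int32(3)), (np.int32(1), np.int32(326), np.int32(224), np.int32(1), np.int32(1))]
(np.float64(329.0), np.int32(214)) moved 0.10805714694233207 left 0.010242300439560287
```

The force is 11.4 N with almost no movement, right where the last notch should be, so the catch is seated. I'll back straight off, then up.

Request:
{"api": "jog_arm", "payload": {
  "rows": [
    [-1, [-0.0026, 0, -0.0015], [0, 0, 0]],
    [-1, [-0.0052, 0, -0.003], [0, 0, 0]],
    [-1, [-0.0173, 0, -0.01], [0, 0, 0]],
    [-1, [-0.026, 0, -0.015], [0, 0, 0]],
    [-1, [-0.035, 0, -0.02], [0, 0, 0]],
    [-1, [-0.035, 0, -0.02], [0, 0, 0]],
    [-1, [0.02, 0, -0.0346], [0, 0, 0]],
    [-1, [0.02, 0, -0.0346], [0, 0, 0]],
    [-1, [0.02, 0, -0.0346], [0, 0, 0]],
    [-1, [0, 0, 0], [0, 0, 0]]
  ]
}}

```text
t: 12.05
ee_pos: [0.5258, -0.0844, 0.4193]
tcp_rot: [-2.101, -1.778, -0.569]
force: [-0.6, -0.0, -0.6]
finger_gap: 0.0002
finger_force: 0.0
```

```bash
python3 k2.py 330 215 r4; python3 - <<'E'
from h import *
s=cv2.imread("pics/r4s.png")[140:260,225:365];t=cv2.imread("pics/r4t.png")[160:270,235:335]
cv2.imwrite("pics/v2.png",np.hstack([cv2.resize(s,(420,440),interpolation=2),cv2.resize(t,(380,440),interpolation=2)]))
E
```

```text
2 [(np.int32(27), np.int32(368), np.int32(230), np.int32(3), np.int32(12)), (np.int32(48), np.int32(358), np.int32(232), np.int32(7), np.int32(8))]
12.05 [0.54112509 0.00067012 0.2694488 ] u 0.08886452802020098 [-0.63519676 -0.0161778  -0.62596936]
3 [(np.int32(43), np.int32(326), np.int32(211), np.int32(7), np.int32(8)), (np.int32(1), np.int32(332), np.int32(219), np.int32(1), np.int32(1)), (np.int32(2), np.int32(332), np.int32(223), np.int32(1), np.int32(2))]
(np.float64(329.0), np.int32(214)) moved 0.10805714694233207 left 0.010242300439560287
```

View pics/v2.png

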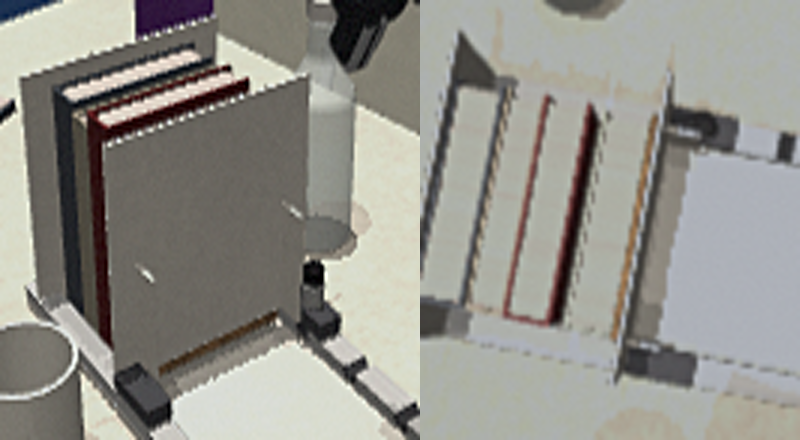

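The catch sits over the last notch, with the 0.120 notch showing free behind it at top-crop (787,147). All four books stand upright and the tool is clear of everything. Handing in.

```bash
python3 -c "
from station import robot
print(robot.job_done())"
```

```text
the job is handed in; nothing more can be done
None
```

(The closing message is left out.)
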